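Close up the field case

ROBOT

A 6-joint arm with a two-finger parallel gripper is mounted at the origin on a cart in front of the work surface, level with it; the furniture and walls round the work are solid. World frame = base frame: x ahead of the robot, y to its left, z up, the work surface at z = 0. Lengths are in m, angles in rad, forces in N, time in s.
With the tool pointing down it reaches from about 0.325 to 0.775 m from the base axis. Payload 5.5 kg.
Tool frame: the origin (TCP) lies between the finger pads; the fingertips stand 14 mm ahead of it and the grasp point (between the pads) lies 5 mm behind it; z points along the fingers, y is the line along which they close (so a half turn about z gives the same grasp; the last joint's range is limited). The gripper opens to 85 mm and grips with 20 to 120 N. Pads are 22 mm wide; open, the fingers measure 114 mm over their backs; the gripper's body (76 mm by 85 mm) begins 54 mm behind the grasp point. The pads swing forward as they close: fully open they stand 13 mm farther back than shut.
Start: joints at [-1.273, 0.091, 1.231, -0, 1.82, -0.057], TCP at [0.208, -0.563, 0.245] pointing down, gripper open.
Joint ranges: [-2.87, 2.87], [-0.86, 2.18], [0.17, 2.46], [-1.51, 4.65], [0.06, 2.69], [-2.65, 2.65]. Speed limits (rad/s): [2.57, 2.57, 3.01, 3.14, 3.14, 3.14].

INTERFACE

Orientations are given as a rotation vector (axis times angle).
In Python, from workcell import robot, imaging, telemetry gives the robot as it stands (robot), with the cameras (imaging) and the readings (telemetry).
- The arm moves only by the tool shift_gripper, called after ">>>" as name([rows], argument=value, ...), one row to a line, values as JSON. Schema: {"type":"object","properties":{"motion":{"type":"array","items":{"type":"array","prefixItems":[{"type":"number"},{"type":"array","items":{"type":"number"},"minItems":3,"maxItems":3},{"type":"number"}],"minItems":3,"maxItems":3},"minItems":1,"maxItems":8},"force":{"type":"number"},"only":{"type":"string"},"quiet":{"type":"boolean"},"lines":{"type":"string"}},"required":["motion"],"additionalProperties":false}. motion is a list of rows, 1 to 8 of them, each written [opening, [dx, dy, dz], turn]: the finger opening in m, then dx, dy, dz in shares of the most that a row can go, 1 being 50 mm, then a turn about the tool's z in shares of pi rad (1.0 is pi rad); each row shifts and turns the commanded pose from where the row before left it, along the tool's axes as they then stand; what a row does not reach is not made up. A row lasts 1/10 s, in which the tool goes at most 0.05 m and 0.15 rad, less where a joint would pass 70% of its speed; a pose out of reach is approached as far as the arm can. The fingers move at their own pace and stop on an object; force is the grip in N (left out, the last holds). Time passes only in rows, so rows that do not move let the fingers close. The tool returns the time, the measured TCP pose, the force, the opening and the grip force at its end. only (a regular expression) keeps the lines of the reply that match it, lines (a string "A,B") keeps lines A to B, and quiet returns only ok. Shift and turn numbers lie between -1 and 1, and a call with a number outside is refused. Input that does not fit is refused with a message, and nothing moves.
- telemetry.read_state(): the state, without advancing time (a new reading comes with each control period).
- imaging.snapshot(name): name is "side" or "top"; returns the picture (384x512x3 uint8, red, green, blue); there is no depth.
- imaging.calibration(name): a dict with "mtx" (3x3 intrinsics, pixels), "D" ([k1, k2, p1, p2, k3] as OpenCV has them; the pictures are not rectified), "xyz" and "rotation" of the camera in the world. Camera axes: x right, y down, z forward; pixel columns grow to the right and rows downward; lengths in m; the calibration is good to about 2 mm. A picture is of the moment at which its call begins. calibration takes no time and is no camera call.
- robot.sign_off(): hands the job in; it is judged then, once.
The state is a dict: "clock": time; "qpos": joint angles; "qvel": joint speeds; "effort": joint torques, N m; "position": TCP position; "ee_rot": TCP orientation; "force": force on the tool from outside, world axes, zero at the start; "moment": the same for the moment, N m; "width": finger opening in m; "gripper_force": force on a finger pad.
Only numpy, scipy, OpenCV 4.12 (cv2) and the standard library are available. Lean on these libraries where they do the work, as an engineer would, in place of code of your own. Each camera call takes 0.05 s, during which the arm holds its last target. There are 200 camera calls.

TASK

Close the grey field case for transport: lift the blue lid by its black handle and set it down on the open case, without dropping it, so that it seats flat all round. Then turn both red turnbuttons inward, square across the lid up to their stops, so that they hold it shut, and leave the glue tube and the small pink carton where they are.

Things in the scene. Friction and masses are not known exactly. Their poses are not given: they have to be found in the camera images.
- field_case: grey open-topped case fixed to the worktop, round dish and tube inside; 116 (x) x 170 (y) x 60 mm high, rim at 60 mm; opening 96 (x) x 106 (y) mm, centred. Origin: centre of its underside, on the worktop; z up, y along its long side. Turnbuttons on its two solid ends, pivots at x -44, y +72 mm (button_a) and x +44, y -72 mm (button_b) in its frame
- lid: loose blue lid, 0.18 to 0.33 kg, handle up: plate 110 (x) x 120 (y) x 6 mm over a plug 90 x 100 x 10 mm that enters the case opening with 3 mm to spare on each side, lid x along case x, either way round. Origin: centre of the plug's underside, z up; 50 mm above the case's origin when seated (plate top then at 66 mm). See lid_handle
- lid_handle (a point): centre of the lid's black bar handle, 42 mm above the lid's origin; the bar is 44 mm long (lid y), 12 mm wide (lid x, grip across this) and 12 mm high, with a 20 mm gap below it to the plate
- button_a (a joint): red turnbutton pivoting about a vertical screw at case x -44, y +72 mm; rad. 0: bar parallel to the case's end edge, peg towards case +x, clear of the lid; grows as it swings inward, clockwise seen from above, to its stop at 1.57: square across the lid edge, peg over the lid; negative: swung outward (stop -0.6). Starts between -0.4 and 0.05. Stays where left; about 1 N at the peg moves it
- button_a_peg (a point): upright round thumb peg of button_a, 12 mm in diameter, 36 mm from the pivot, standing from 74 to 96 mm above the worktop near the end of the flat bar (54 x 16 x 6 mm, underside 68 mm above the worktop). The point is on the peg's axis, 85 mm above the worktop; it travels level on a circle about the pivot
- button_b (a joint): red turnbutton pivoting about a vertical screw at case x +44, y -72 mm; rad. 0: bar parallel to the case's end edge, peg towards case -x, clear of the lid; grows as it swings inward, clockwise seen from above, to its stop at 1.57: square across the lid edge, peg over the lid; negative: swung outward (stop -0.6). Starts between -0.4 and 0.05. Stays where left; about 1 N at the peg moves it
- button_b_peg (a point): upright round thumb peg of button_b, 12 mm in diameter, 36 mm from the pivot, standing from 74 to 96 mm above the worktop near the end of the flat bar (54 x 16 x 6 mm, underside 68 mm above the worktop). The point is on the peg's axis, 85 mm above the worktop; it travels level on a circle about the pivot
- glue_tube: bystander: white tube with a yellow cap, 110 x 37 x 26 mm, lying; origin at the centre of its underside, its length along its own y
- pink_box: bystander: small pink cardboard carton behind the lid, 55 (x) x 75 (y) x 24 mm high; origin at the centre of its underside

How it is judged:
On the way, in this order (a step that is already met when the one before it is completed fails the run):
1. the lid is seated flat on the case (z of lid in the frame of field_case between 0.047 and 0.053 m and x of lid in the frame of field_case between -0.006 and 0.006 m and y of lid in the frame of field_case between -0.006 and 0.006 m and angle between lid's own z axis and vertical below 0.03 rad), for 0.2 s.
2. both turnbuttons are turned across the lid (all of step 1 and value of joint each of button_a, button_b above 1.3 rad), for 0.2 s.
At the end, for the whole second after the job is handed in: the lid is seated on the case (its origin 47 to 53 mm above the case's origin, within 6 mm of centred in x and y, level within 0.03 rad) and at rest, and both turnbuttons stand turned in across it (above 1.3 rad, stop at 1.57) (all of step 2 and linear speed of lid below 0.02 m/s and velocity of joint each of button_a, button_b below 0.05 rad/s); the robot touches nothing.
It fails at once if the lid is dropped (it moves faster than 0.6 m/s with no finger on it) (linear speed of lid above 0.6 m/s and contact force between the fingers and lid below 0.05 N).
It fails at once if the glue tube or the pink carton is moved by more than 30 mm (distance of any of glue_tube, pink_box from where it was at the start of the episode above 0.03 m).
It also fails if it takes over 58 s, if anything falls off the work surface, if the arm or the gripper's body presses on something with over 40 N, if the wrist force passes 120 N, or if a joint passes its speed limit or range.

## Working session

There is one attempt and no reset: what is moved stays moved. The work goes in short steps, Python scripts to look and compute and a tool call to move; the robot and the scene stay as the last step left them, time stands still between calls to the robot, and variables do not carry over. Pictures are saved under pics/ and viewed, at most 10 in all, crops included, and the job is handed in when it is done.

```bash
ls; mkdir -p pics
```

Run:
```python
from workcell import robot, imaging, telemetry
import cv2,json
for n in("side","top"):
    cv2.imwrite(f"pics/{n}0.png",imaging.snapshot(n)[:,:,::-1]); print(n,imaging.calibration(n))
print(telemetry.read_state())
```

```text
pics
workcell.py
side {'mtx': array([[468.57055633,   0.        , 257.54251053],
       [  0.        , 468.57055633, 190.73570921],
       [  0.        ,   0.        ,   1.        ]]), 'D': array([-0.09957832,  0.        ,  0.        ,  0.        ,  0.        ]), 'xyz': array([ 1.08767357, -1.01637639,  0.62743981]), 'rotation': array([-2.03697884, -0.6267336 ,  0.38298197])}
top {'mtx': array([[375.34930531,   0.        , 262.83799196],
       [  0.        , 375.34930531, 192.39762075],
       [  0.        ,   0.        ,   1.        ]]), 'D': array([-0.06888736,  0.        ,  0.        ,  0.        ,  0.        ]), 'xyz': array([ 0.38610905, -0.28622035,  0.93030879]), 'rotation': array([-1.93074862,  2.27229151, -0.24827139])}
{'clock': 0.1, 'qpos': array([-1.27270230e+00,  9.18278868e-02,  1.23177554e+00, -6.38205760e-06,
        1.81982296e+00, -5.67037845e-02]), 'qvel': array([-0.00019271,  0.0001389 , -0.00210409, -0.0030868 , -0.00075512,
       -0.0005228 ]), 'effort': array([ 2.68472031e-03, -4.60216856e+01, -4.19219434e+01, -6.66059259e-05,
        1.06734456e-02,  6.75744133e-06]), 'position': array([ 0.20836576, -0.56240756,  0.2442317 ]), 'ee_rot': array([-3.09049794e+00, -5.54073003e-01,  3.56250624e-04]), 'force': array([ 0.06720726, -0.56909842,  0.6123788 ]), 'moment': array([ 0.0030905 , -0.02149877, -0.01166156]), 'gripper_force': 0.0, 'width': 0.08534615026904886}
```

View pics/top0.png

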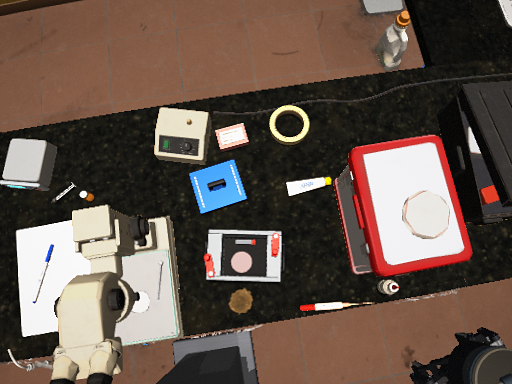

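View pics/side0.png

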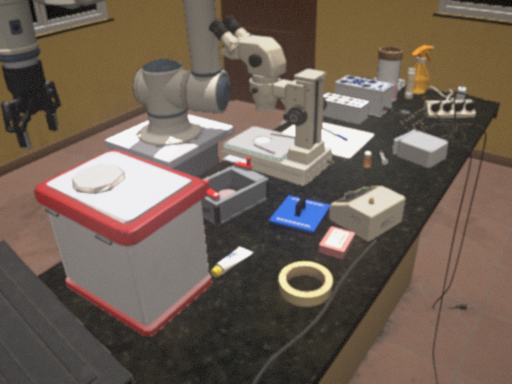

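Run:
```python
import cv2
a=cv2.imread("pics/top0.png")
cv2.imwrite("pics/c1.png",cv2.resize(a[150:290,180:340],None,fx=5,fy=4.28 if 0 else 4.2857,interpolation=cv2.INTER_CUBIC))
```

Create h.py:
```python
import numpy as np,cv2
from scipy.spatial.transform import Rotation as R
from scipy.optimize import least_squares
from workcell import robot, imaging, telemetry
def proj(n,P):
    c=imaging.calibration(n); M=R.from_rotvec(c["rotation"]).as_matrix().T
    return cv2.projectPoints(np.asarray(P,float).reshape(-1,3),cv2.Rodrigues(M)[0],-M@c["xyz"],c["mtx"],c["D"])[0][:,0]
def back(n,px,z):
    c=imaging.calibration(n); M=R.from_rotvec(c["rotation"]).as_matrix()
    u=cv2.undistortPoints(np.asarray(px,float).reshape(-1,1,2),c["mtx"],c["D"])[:,0]
    d=np.c_[u,np.ones(len(u))]@M.T
    return c["xyz"]+d*((z-c["xyz"][2])/d[:,2])[:,None]
```

```text
(no output)
```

View pics/c1.png

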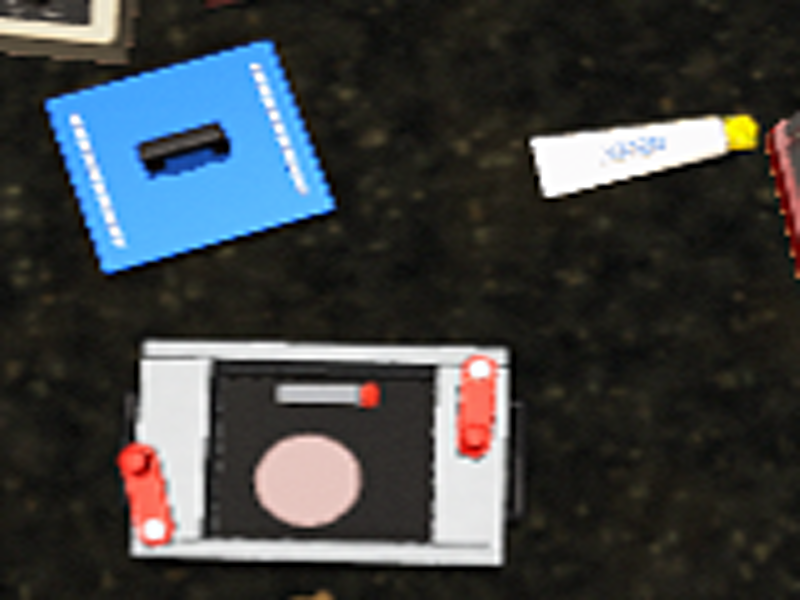

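Run:
```python
from h import *
cr=lambda p:np.array(p,float)/[5,4.2857]+[180,150]-0.4
def fit(px,L,x0,names="top"):
    L=np.array(L,float)
    f=lambda v:(proj("top",np.c_[L[:,:2]@R.from_euler('z',v[2]).as_matrix()[:2,:2].T+v[:2],L[:,2]])-px).ravel()
    r=least_squares(f,x0); print(np.round(r.x,4),np.round(r.fun,2)); return r.x
# case: TL=+x+y
print(back("top",cr([[145,342],[508,348],[503,565],[131,556],[479,370],[153,530],[45,103],[333,208]]),.06))
px=cr([[145,342],[508,348],[503,565],[131,556],[479,370],[153,530]])
c=fit(px,[[.058,.085,.06],[.058,-.085,.06],[-.058,-.085,.06],[-.058,.085,.06],[.044,-.072,.075],[-.044,.072,.075]],[.45,-.25,0])
px=cr([[45,103],[272,41],[336,207],[106,273]])
l=fit(px,[[.055,.06,.016],[.055,-.06,.016],[-.055,-.06,.016],[-.055,.06,.016]],[.6,-.2,.2])
px=cr([[137,152],[225,123]])
print("handle top far edge",back("top",px,.058))
print("pegs",back("top",cr([[138,461],[474,434]]),.096))
s,co=np.sin(l[2]),np.cos(l[2])
print("handle top proj",(proj("top",[[l[0],l[1],.058]])[0]-[180,150])*[5,4.2857])
# blue mask
a=cv2.imread("pics/top0.png"); h=cv2.cvtColor(a,cv2.COLOR_BGR2HSV)
m=cv2.inRange(h,(95,120,90),(120,255,255));m[:150]=0;m[230:]=0;m[:,:180]=0;m[:,260:]=0
cn=max(cv2.findContours(m,0,2)[0],key=cv2.contourArea);b=cv2.boxPoints(cv2.minAreaRect(cn));print(b,"\n",back("top",b,.016))
# side check
print(proj("side",[[l[0],l[1],.058],[c[0],c[1],.06]]))
```

```text
[[ 0.51524326 -0.17322787  0.06      ]
 [ 0.48478985 -0.33971669  0.06      ]
 [ 0.37166267 -0.31787035  0.06      ]
 [ 0.40313644 -0.15182442  0.06      ]
 [ 0.47519868 -0.32440866  0.06      ]
 [ 0.41501544 -0.16356047  0.06      ]
 [ 0.65704179 -0.14283409  0.06      ]
 [ 0.57471974 -0.27114361  0.06      ]]
[ 0.4439 -0.2453 -0.1871] [-0.34 -0.56 -0.05 -0.1   0.13  0.25 -0.32  0.25  0.22 -0.06  0.35  0.17]
[ 0.6275 -0.204   0.1638] [ 0.05 -0.48 -0.37 -0.6   0.19  0.6   0.13  0.42]
handle top far edge [[ 0.62207961 -0.18302529  0.058     ]
 [ 0.63181537 -0.22712304  0.058     ]]
pegs [[ 0.44943258 -0.16674688  0.096     ]
 [ 0.43936765 -0.31513394  0.096     ]]
handle top proj [176.72637809 135.13513002]
[[187.44048 173.037  ]
 [233.82658 158.12718]
 [246.83238 198.58961]
 [200.44627 213.49944]] 
 [[ 0.67278755 -0.13284309  0.016     ]
 [ 0.69262922 -0.25491614  0.016     ]
 [ 0.5828528  -0.27176055  0.016     ]
 [ 0.56418663 -0.15267563  0.016     ]]
[[299.5889588  196.02950109]
 [226.41460115 181.47561776]]
```

Run:
```python
from h import *
def tri(pt,ps):
    def f(X): return np.r_[proj("top",X)[0]-pt,proj("side",X)[0]-ps]
    r=least_squares(f,[.5,-.5,.2]);return np.round(r.x,3),np.round(r.fun,1)
for n,a,b in [("+x-y",(437,137),(128,240)),("+x+y",(351,149),(207,190)),("-x-y",(470,262),(40,190)),("-x+y",(371,275),(130,153)),("microscope arm",(145,225),(318,72)),("scope eyepiece",(62,375),(215,22))]: print(n,tri(a,b))
print(proj("top",[[0,0,0],[.208,-.563,.245],[.325,-.2,.2]]),proj("side",[[0,0,0],[.208,-.563,.245]]))
s=telemetry.read_state();print(np.round(R.from_rotvec(s["ee_rot"]).as_matrix(),3))
a=cv2.imread("pics/side0.png")
cv2.imwrite("pics/c2.png",cv2.resize(a[150:270,190:350],None,fx=5,fy=5,interpolation=cv2.INTER_CUBIC))
```

```text
+x-y (array([ 0.605, -0.676,  0.216]), array([-1. , -0.6, -0.8, -0. ]))
+x+y (array([ 0.608, -0.497,  0.214]), array([-0.4, -0.3, -0.4,  0. ]))
-x-y (array([ 0.352, -0.668,  0.219]), array([-3.7, -1.6, -3.8, -0.8]))
-x+y (array([ 0.365, -0.474,  0.213]), array([-5.2, -3. , -6.7, -0.4]))
microscope arm (array([ 0.533, -0.073,  0.283]), array([-12.3, -12.5, -22.4,   8.4]))
scope eyepiece (array([0.29 , 0.001, 0.396]), array([ 6.6,  5.8, 16.7, -4.2]))
[[168.48737481 466.61653207]
 [438.0072605  352.13830296]
 [225.18022112 317.55882435]] [[168.94248484 131.51419256]
 [ 38.89273229 137.45554547]]
[[ 0.938  0.347 -0.001]
 [ 0.347 -0.938  0.002]
 [ 0.    -0.002 -1.   ]]
```

View pics/c2.png

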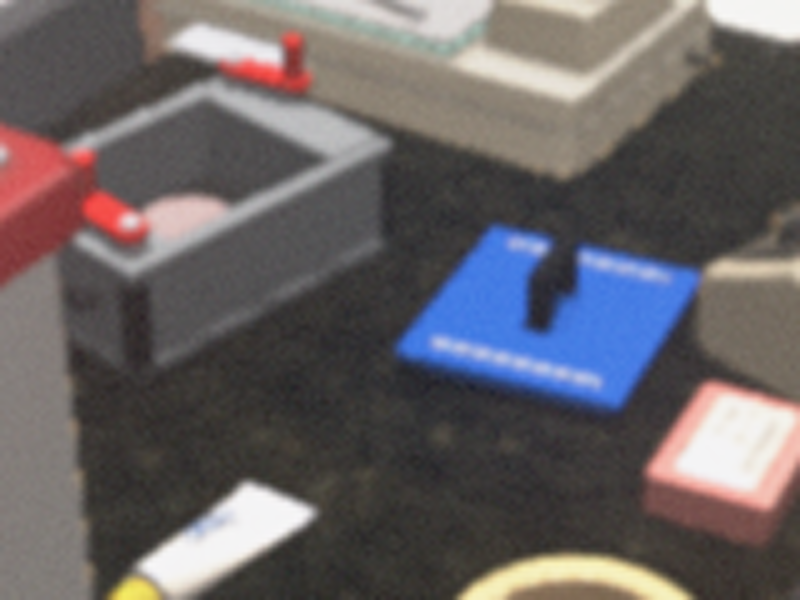

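Run:
```python
from h import *
print("base corners",back("side",[[304,186],[331,158]],0.0))
print("base top view",back("top",[[172,218],[183,338]],0.05))
def tri(pt,ps):
    def f(X): return np.r_[proj("top",X)[0]-pt,proj("side",X)[0]-ps]
    r=least_squares(f,[.5,-.1,.2]);return np.round(r.x,3),np.round(r.fun,1)
# column top: top image block (75,208)-(112,205)
for a,b in [((112,205),(325,75)),((117,240),(297,77)),((75,210),(325,75)),((73,210),(325,75)),((78,243),(297,75)),((133,285),(255,60))]:print(a,b,tri(a,b))
q=[-1.2727,.0918,1.2318,0,1.8198,-.0567]
# side fits
c=lambda p:np.array(p,float)/5+[190,150]-0.4
print("lid side",back("side",c([[490,228],[702,270],[620,408],[398,350]]),.016).round(4), back("side",c([[490,228],[702,270],[620,408],[398,350]]),.016).mean(0))
print("rim: +x+y, +x-y",back("side",c([[390,147],[132,277]]),.06).round(4))
from math import *
for n,(x,y,t),L in[("lid",(.6275,-.204,.1638),[[.055,.06,.016],[-.055,.06,.016],[-.055,-.06,.016],[.055,-.06,.016]]),("case",(.4439,-.2453,-.1871),[[.058,.085,.06],[.058,-.085,.06]])]:
    for X,Y,Z in L: print(n,round(x+cos(t)*X-sin(t)*Y,4),round(y+sin(t)*X+cos(t)*Y,4))
```

```text
base corners [[ 0.5645279  -0.07080749  0.        ]
 [ 0.54920455  0.11534373  0.        ]]
base top view [[ 0.55770395 -0.08898784  0.05      ]
 [ 0.28298568 -0.08218169  0.05      ]]
(112, 205) (325, 75) (array([ 0.564, -0.028,  0.28 ]), array([-4.8, -5.2, -8.9,  3.8]))
(117, 240) (297, 77) (array([ 0.497, -0.031,  0.27 ]), array([-2.9, -2.9, -5.4,  2. ]))
(75, 210) (325, 75) (array([0.557, 0.036, 0.273]), array([ 0.2,  0.2,  0.3, -0.1]))
(73, 210) (325, 75) (array([0.557, 0.039, 0.273]), array([ 0.5,  0.5,  0.9, -0.4]))
(78, 243) (297, 75) (array([0.491, 0.031, 0.269]), array([ 2.6,  2.7,  5.2, -2.1]))
(133, 285) (255, 60) (array([ 0.409, -0.071,  0.314]), array([-0.9, -0.8, -1.8,  0.5]))
lid side [[ 0.5663 -0.157   0.016 ]
 [ 0.6735 -0.1344  0.016 ]
 [ 0.6958 -0.2566  0.016 ]
 [ 0.5877 -0.2724  0.016 ]] [ 0.63083848 -0.20508844  0.016     ]
rim: +x+y, +x-y [[ 0.522  -0.1802  0.06  ]
 [ 0.4907 -0.3431  0.06  ]]
lid 0.672 -0.1358
lid 0.5635 -0.1538
lid 0.583 -0.2722
lid 0.6915 -0.2542
case 0.5167 -0.1726
case 0.4851 -0.3396
```

The rows are not in the units I measure in: shifts go in shares of 50 mm and turns go in shares of pi rad. I convert before sending: -0.045 m is -0.9, 0.043 m is 0.86.

>>> shift_gripper([
  [0.085, [0, 0, -0.9], 0],
  [0.085, [0.86, -0.32, -0.2], 0],
  [0.085, [0.86, -0.32, 0], 0],
  [0.085, [0.86, -0.32, 0], 0],
  [0.085, [0.86, -0.32, 0], 0],
  [0.085, [0.86, -0.32, 0], 0],
  [0.085, [0.86, -0.32, 0], 0],
], force=60)

```text
clock: 0.8
position: [0.4181, -0.3815, 0.2998]
ee_rot: [-3.092, -0.554, 0.001]
force: [0.6, 0.3, 0.3]
width: 0.0847
gripper_force: 0.0
```

>>> shift_gripper([
  [0.085, [0.86, -0.32, 0], 0],
  [0.085, [0.86, -0.32, 0], 0],
  [0.085, [0.86, -0.32, 0], 0],
  [0.085, [0.86, -0.32, 0], 0],
  [0.085, [0.86, -0.32, 0], 0],
  [0.085, [0.86, -0.32, 0], 0],
])

```text
clock: 1.4
position: [0.6267, -0.2018, 0.2997]
ee_rot: [-3.092, -0.554, 0.001]
force: [0.8, -0.2, 1.0]
width: 0.085
gripper_force: 0.0
```

>>> shift_gripper([
  [0.085, [0, 0, 0], -0.0446],
  [0.085, [0, 0, 0], -0.0446],
  [0.085, [0, 0, 0], -0.0446],
  [0.085, [0, 0, 0], -0.0446],
  [0.085, [0, 0, 0], -0.0446],
  [0.085, [0, 0, 0], -0.0446],
  [0.085, [0, 0, 0], -0.0446],
  [0.085, [0, 0, 0], -0.0446],
])

```text
clock: 2.2
position: [0.6255, -0.2033, 0.2995]
ee_rot: [-2.319, -2.118, 0.001]
force: [0.2, 0.3, 0.2]
width: 0.0853
gripper_force: 0.0
```

Create to.py:
```python
import sys
from h import *
s=telemetry.read_state();M=R.from_rotvec(s["ee_rot"]).as_matrix();t=np.array([float(v) for v in sys.argv[1:4]])
yaw=np.arctan2(M[1,1],M[0,1]);w=(yaw-float(sys.argv[4])+np.pi/2)%np.pi-np.pi/2
print("pos",s["position"].round(4),"yyaw",yaw.round(4),"tool d",(M.T@(t-s["position"])).round(4),"turn",round(w,4),"tilt",M[2].round(4),"F",s["force"].round(1),"q",s["qpos"].round(2),"w",round(s["width"],4),"t",s["clock"])
```

```bash
python3 to.py .629 -.2045 .3 .162
```

```text
pos [ 0.6255 -0.2033  0.2995] yyaw -0.0903 tool d [-0.0009  0.0035 -0.0005] turn -0.2523 tilt [ 3.0e-04 -1.2e-03 -1.0e+00] F [0.2 0.3 0.2] q [-0.37  0.28  0.93  0.    1.94 -0.28] w 0.0853 t 2.2
```

In the tool's units: 0.045 m is 0.9, 0.02 m is 0.4, -0.126 rad / 3.1416 = -0.0401.

>>> shift_gripper([
  [0.06, [0, 0.06, 0], -0.0401],
  [0.06, [0, 0, 0], -0.0401],
  [0.06, [0, 0, 0.9], 0],
  [0.06, [0, 0, 0.9], 0],
  [0.06, [0, 0, 0.9], 0],
  [0.06, [0, 0, 0.9], 0],
  [0.06, [0, 0, 0.4], 0],
  [0.06, [0, 0, 0], 0],
])

```text
clock: 3.0
position: [0.626, -0.2026, 0.0942]
ee_rot: [-2.036, -2.381, 0.005]
force: [-0.0, -0.9, -0.6]
width: 0.0604
gripper_force: 0.0
```

```bash
python3 to.py .629 -.2045 .039 .162
```

Run:
```python
from h import *
a=imaging.snapshot("side")[140:260,220:380,::-1];b=imaging.snapshot("top")[140:260,150:310,::-1]
cv2.imwrite("pics/g1.png",cv2.resize(np.hstack([a,b]),None,fx=2.5,fy=2.5,interpolation=cv2.INTER_CUBIC))
```

```text
pos [ 0.626  -0.2026  0.0942] yyaw 0.156 tool d [-0.0026  0.0032  0.0551] turn -0.006 tilt [ 0.0049 -0.0086 -1.    ] F [-0.  -0.9 -0.6] q [-0.36  0.28  1.29 -0.    1.58 -0.52] w 0.0604 t 3.0
```

View pics/g1.png

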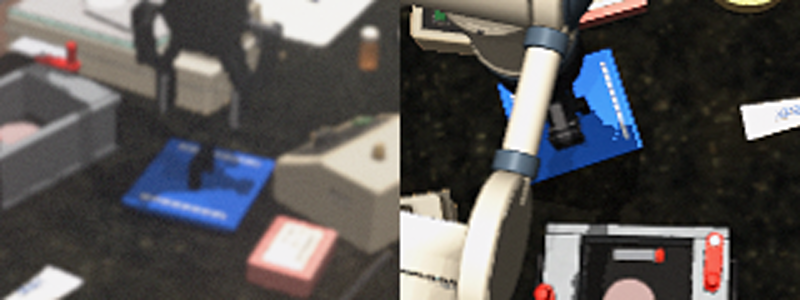

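In the tool's units: 0.03 m is 0.6, 0.025 m is 0.5, -0.006 rad / 3.1416 = -0.0019.

>>> shift_gripper([
  [0.06, [-0.04, 0.06, 0.6], -0.0019],
  [0.06, [0, 0, 0.5], 0],
  [0.06, [0, 0, 0], 0],
])

```text
clock: 3.4
position: [0.631, -0.2048, 0.0436]
ee_rot: [-2.032, -2.391, 0.002]
force: [-0.4, 0.1, -0.1]
width: 0.0601
gripper_force: 0.0
```

```bash
python3 to.py .629 -.2045 .039 .162
```

```text
pos [ 0.631  -0.2048  0.0436] yyaw 0.162 tool d [ 0.0006 -0.0019  0.0046] turn -0.0 tilt [ 0.0017 -0.0028 -1.    ] F [-0.4  0.1 -0.1] q [-0.37  0.31  1.34  0.    1.49 -0.53] w 0.0601 t 3.4
```

>>> shift_gripper([
  [0, [0, 0, 0], 0],
  [0, [0, 0, 0], 0],
  [0, [0, 0, 0], 0],
  [0, [0, 0, 0], 0],
  [0, [0, 0, 0], 0],
  [0, [0, 0, 0], 0],
], force=80)

```text
clock: 4.0
position: [0.6327, -0.2057, 0.0482]
ee_rot: [2.032, 2.391, 0.001]
force: [-2.2, 0.3, 5.9]
width: 0.0091
gripper_force: 81.4
```

```bash
python3 to.py .629 -.2045 .039 .162
```

```text
pos [ 0.6327 -0.2057  0.0482] yyaw 0.1619 tool d [ 0.0018 -0.0035  0.0092] turn -0.0001 tilt [-0.0022  0.0029 -1.    ] F [-2.2  0.3  5.9] q [-0.37  0.31  1.33 -0.    1.49 -0.53] w 0.0091 t 4.0
```

>>> shift_gripper([
  [0, [0, 0, 0], 0],
  [0, [0, 0, 0], 0],
  [0, [0, 0, 0], 0],
])

```text
clock: 4.3
position: [0.6327, -0.2057, 0.0482]
ee_rot: [2.032, 2.391, 0.001]
force: [-2.2, 0.3, 6.9]
width: 0.0099
gripper_force: 81.4
```

Run:
```python
from h import *
a=imaging.snapshot("side")[130:230,260:360,::-1]
cv2.imwrite("pics/g2.png",cv2.resize(a,None,fx=6,fy=6,interpolation=cv2.INTER_CUBIC))
```

```text
(no output)
```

View pics/g2.png

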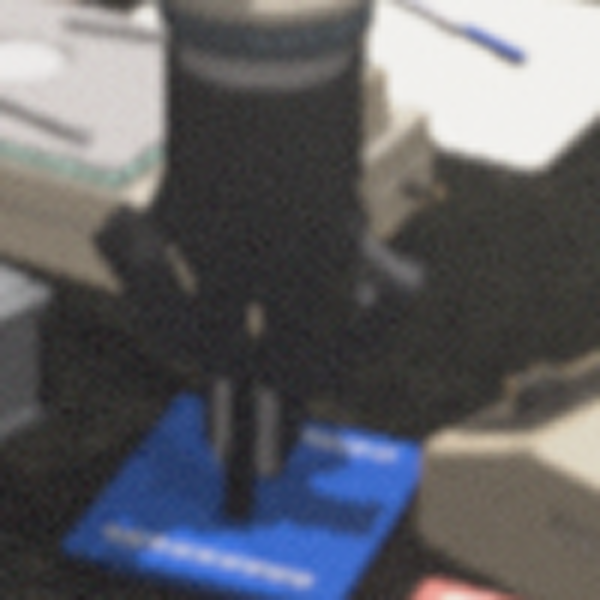

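In the tool's units: 0.0075 m is 0.15.

>>> shift_gripper([
  [0.03, [0, 0, 0], 0],
  [0.03, [0, 0, 0], 0],
  [0.03, [0, 0, 0.15], 0],
  [0.03, [0, 0, 0], 0],
  [0.03, [0, 0, 0], 0],
])

```text
clock: 4.85
position: [0.6314, -0.2049, 0.0368]
ee_rot: [-2.033, -2.393, 0.001]
force: [0.4, 0.4, 0.8]
width: 0.0303
gripper_force: 0.0
```

```bash
python3 to.py .629 -.2045 .037 .162
```

```text
pos [ 0.6314 -0.2049  0.0368] yyaw 0.1621 tool d [ 0.0008 -0.0023 -0.0002] turn 0.0001 tilt [ 8.0e-04 -1.4e-03 -1.0e+00] F [0.4 0.4 0.8] q [-0.37  0.32  1.35  0.    1.48 -0.53] w 0.0303 t 4.85
```

>>> shift_gripper([
  [0, [0, 0, 0], 0],
  [0, [0, 0, 0], 0],
  [0, [0, 0, 0], 0],
  [0, [0, 0, 0], 0],
  [0, [0, 0, 0], 0],
], force=80)

```text
clock: 5.35
position: [0.6319, -0.2052, 0.0379]
ee_rot: [2.034, 2.394, 0.0]
force: [-0.1, 0.9, 1.2]
width: 0.0107
gripper_force: 78.4
```

```bash
python3 to.py .629 -.2045 .037 .162
```

```text
pos [ 0.6319 -0.2052  0.0379] yyaw 0.162 tool d [ 0.0011 -0.0028  0.0009] turn 0.0 tilt [-1.e-04  2.e-04 -1.e+00] F [-0.1  0.9  1.2] q [-0.37  0.32  1.34  0.    1.48 -0.53] w 0.0107 t 5.35
```

In the tool's units: -0.045 m is -0.9, -0.035 m is -0.7, 0.1 rad / 3.1416 = 0.0318.

>>> shift_gripper([
  [0, [0, 0, -0.2], 0],
  [0, [0, 0, -0.6], 0],
  [0, [0, 0, -0.9], 0],
  [0, [0, 0, -0.7], 0],
  [0, [0, 0, -0.2], 0.0095],
  [0, [0, 0, 0], 0.0318],
  [0, [0, 0, 0], 0.0318],
  [0, [0, 0, 0], 0.0318],
])

```text
clock: 6.15
position: [0.6317, -0.2051, 0.1681]
ee_rot: [-2.404, -2.022, 0.0]
force: [-0.6, -0.1, -2.6]
width: 0.0106
gripper_force: 78.3
```

```bash
python3 to.py .446 -.2465 .168 -.187
```

```text
pos [ 0.6317 -0.2051  0.1681] yyaw -0.1721 tool d [-0.0726 -0.1758  0.0002] turn 0.0149 tilt [ 1.e-04 -3.e-04 -1.e+00] F [-0.6 -0.1 -2.6] q [-0.37  0.26  1.17  0.    1.7  -0.19] w 0.0106 t 6.15
```

In the tool's units: -0.0293 m is -0.586, -0.0121 m is -0.242, 0.015 rad / 3.1416 = 0.0048.

>>> shift_gripper([
  [0, [-0.24, -0.586, 0], 0],
  [0, [-0.242, -0.586, 0], 0],
  [0, [-0.242, -0.586, 0], 0],
  [0, [-0.242, -0.586, 0], 0],
  [0, [-0.242, -0.586, 0], 0],
  [0, [-0.242, -0.586, 0], 0],
  [0, [0, 0, 0], 0.0048],
  [0, [0, 0, 0], 0],
])

```text
clock: 6.95
position: [0.4462, -0.2474, 0.1684]
ee_rot: [2.416, 2.007, 0.001]
force: [-0.1, 0.3, -2.2]
width: 0.0104
gripper_force: 78.9
```

>>> shift_gripper([
  [0, [0, 0, 0], 0],
  [0, [0, 0, 0], 0],
])

```text
clock: 7.15
position: [0.4471, -0.2469, 0.1678]
ee_rot: [-2.414, -2.01, -0.0]
force: [-0.5, -0.6, -3.2]
width: 0.0103
gripper_force: 78.9
```

```bash
python3 to.py .446 -.2465 .168 -.187
```

Run:
```python
from h import *
a=imaging.snapshot("side");b=imaging.snapshot("top")
np.save("s1.npy",a);np.save("t1.npy",b)
a=a[130:240,180:290,::-1];b=b[180:290,190:300,::-1]
cv2.imwrite("pics/p1.png",cv2.resize(np.hstack([a,b]),None,fx=3.6,fy=3.6,interpolation=cv2.INTER_CUBIC))
```

```text
pos [ 0.4471 -0.2469  0.1678] yyaw -0.1819 tool d [ 0.0002 -0.0012 -0.0002] turn 0.0051 tilt [ 2.e-04 -0.e+00 -1.e+00] F [-0.5 -0.6 -3.2] q [-0.57 -0.15  1.61  0.    1.69 -0.39] w 0.0103 t 7.15
```

View pics/p1.png

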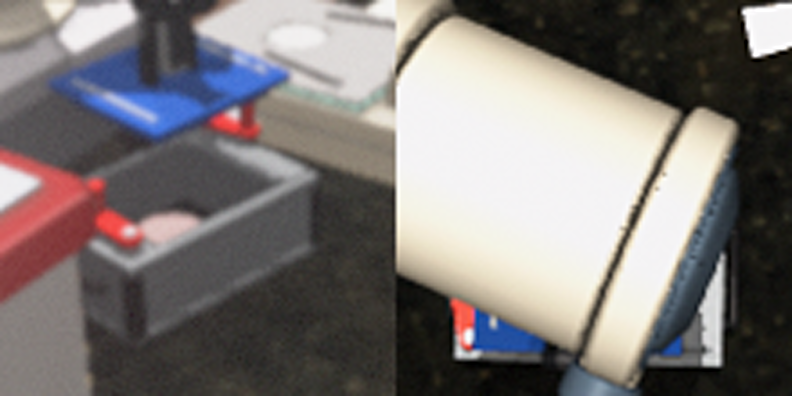

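Create edge.py:
```python
from h import *
from scipy.optimize import minimize
def rect(a,b,z):
    c=np.array([[a,b],[-a,b],[-a,-b],[a,-b]]);t=np.linspace(.04,.96,60)[:,None]
    return np.vstack([np.c_[c[i]*(1-t)+c[(i+1)%4]*t,np.full(60,z)] for i in range(4)])
def verts(a,b,z0,z1,cs):
    t=np.linspace(z0,z1,30);return np.vstack([np.c_[np.full(30,sx*a),np.full(30,sy*b),t] for sx,sy in cs])
def place(L,v): return np.c_[L[:,:2]@R.from_euler('z',v[2]).as_matrix()[:2,:2].T+v[:2],L[:,2]]
def grad(img,ch,s=1.0):
    g=img.astype(np.float32)@np.array(ch,np.float32);g=cv2.GaussianBlur(g,(0,0),s)
    return np.minimum(np.hypot(cv2.Sobel(g,5,1,0),cv2.Sobel(g,5,0,1)),150).astype(np.float32)
def fit(views,L,v0,dz=0):
    # views: list of (cam, gradimg, points)
    def f(v,ret=0):
        tot=0
        for cam,G,P in views:
            p=proj(cam,place(P,v)).astype(np.float32)
            tot-=cv2.remap(G,p[:,:1].copy(),p[:,1:].copy(),cv2.INTER_LINEAR).mean()
        return tot
    best=min((minimize(f,np.array(v0)+d,method="Nelder-Mead",options=dict(initial_simplex=np.array(v0)+d+np.array([[0,0,0],[.004,0,0],[0,.004,0],[0,0,.02]]),xatol=1e-5,fatol=1e-3)) for d in np.array([[0,0,0],[.004,-.004,0],[-.004,.004,0],[.003,.003,0]])),key=lambda r:r.fun)
    return best.x.round(4),round(best.fun,1)
```

Run:
```python
from edge import *
t0=cv2.imread("pics/top0.png")[:,:,::-1];s0=cv2.imread("pics/side0.png")[:,:,::-1];s1=np.load("s1.npy")
gr=[.33,.34,.33];bl=[-.5,0,.5]
ct=np.vstack([rect(.058,.085,.06)]); ci=rect(.048,.053,.06)
cs=np.vstack([rect(.058,.085,.06),verts(.058,.085,.0,.06,[(1,1),(1,-1)]),rect(.058,.085,0)[180:][:0]])
bot=rect(.058,.085,0); cs=np.vstack([cs,bot[180:]])   # +x bottom edge
c0=[.444,-.2455,-.187]
for s in(.8,1.5):
  print("case top outer",fit([("top",grad(t0,gr,s),ct)],0,c0),"outer+inner",fit([("top",grad(t0,gr,s),np.vstack([ct,ci]))],0,c0))
  print("case side",fit([("side",grad(s0,gr,s),cs)],0,[.446,-.247,-.187]), fit([("side",grad(s0,gr,s),np.vstack([cs,ci]))],0,[.446,-.247,-.187]))
  l0=[.629,-.2045,.162]; lt=rect(.055,.06,.016)
  print("lid top",fit([("top",grad(t0,bl,s),lt)],0,l0),"lid side",fit([("side",grad(s0,bl,s),lt)],0,l0))
  z=.130; l1=np.vstack([rect(.055,.06,z+.016)])
  print("lid side held",fit([("side",grad(s1,bl,s),l1)],0,[.447,-.247,-.182]))
```

```text
case top outer (array([ 0.4443, -0.2435, -0.1883]), np.float64(-148.1)) outer+inner (array([ 0.4444, -0.2435, -0.1874]), np.float64(-149.1))
case side (array([ 0.446 , -0.2498, -0.2042]), np.float64(-98.3)) (array([ 0.4492, -0.2481, -0.1477]), np.float64(-104.8))
lid top (array([ 0.6278, -0.2034,  0.1649]), np.float64(-149.9)) lid side (array([ 0.6312, -0.2067,  0.1662]), np.float64(-126.9))
lid side held (array([ 0.4543, -0.2499, -0.1852]), np.float64(-98.8))Traceback (most recent call last):
  File "<stdin>", line 9, in <module>
  File "edge.py", line 20, in fit
    best=min((minimize(f,np.array(v0)+d,method="Nelder-Mead",options=dict(initial_simplex=np.array(v0)+d+np.array([[0,0,0],[.004,0,0],[0,.004,0],[0,0,.02]]),xatol=1e-5,fatol=1e-3)) for d in np.array([[0,0,0],[.004,-.004,0],[-.004,.004,0],[.003,.003,0]])),key=lambda r:r.fun)
  File "edge.py", line 20, in <genexpr>
    best=min((minimize(f,np.array(v0)+d,method="Nelder-Mead",options=dict(initial_simplex=np.array(v0)+d+np.array([[0,0,0],[.004,0,0],[0,.004,0],[0,0,.02]]),xatol=1e-5,fatol=1e-3)) for d in np.array([[0,0,0],[.004,-.004,0],[-.004,.004,0],[.003,.003,0]])),key=lambda r:r.fun)
              ~~~~~~~~^^^^^^^^^^^^^^^^^^^^^^^^^^^^^^^^^^^^^^^^^^^^^^^^^^^^^^^^^^^^^^^^^^^^^^^^^^^^^^^^^^^^^^^^^^^^^^^^^^^^^^^^^^^^^^^^^^^^^^^^^^^^^^^^^^^^^^^^^^^^^^^^^^^^^^^^^^^^^^
    res = _minimize_neldermead(fun, x0, args, callback, bounds=bounds,
                               **options)
    fxr = func(xr)
    fx = function(np.copy(x), *(wrapper_args + args))
  File "edge.py", line 17, in f
    p=proj(cam,place(P,v)).astype(np.float32)
      ~~~~^^^^^^^^^^^^^^^^
  File "h.py", line 6, in proj
    c=imaging.calibration(n); M=R.from_rotvec(c["rotation"]).as_matrix().T
ValueError: time passes only in moves, steps and waits
```

In the tool's units: 0.03 m is 0.6, -0.001 m is -0.02, 0.004 rad / 3.1416 = 0.0013.

```bash
sed -i 's/^def proj/from functools import lru_cache\ncal=lru_cache(imaging.calibration)\ndef proj/; s/c=imaging.calibration(n)/c=cal(n)/' h.py
python3 to.py .444 -.246 .113 -.1875
```

```text
pos [ 0.447  -0.2469  0.1676] yyaw -0.182 tool d [ 0.0004 -0.0031  0.0546] turn 0.0055 tilt [ 3.e-04 -4.e-04 -1.e+00] F [-0.4 -0.2 -1.6] q [-0.57 -0.15  1.61  0.    1.69 -0.39] w 0.0106 t 7.25
```

>>> shift_gripper([
  [0, [-0.02, -0.064, 0.5], 0.0013],
  [0, [0, 0, 0.6], 0],
  [0, [0, 0, 0], 0],
  [0, [0, 0, 0], 0],
])

```text
clock: 7.65
position: [0.443, -0.2473, 0.1127]
ee_rot: [-2.418, -2.004, 0.001]
force: [0.5, 0.3, -2.3]
width: 0.0108
gripper_force: 78.8
```

```bash
python3 to.py .444 -.246 .113 -.1875
```

Add to edge.py:
```python
def fixed(cam,img,ch,P,v0,s=1.0,dirs=((1,0),(0,1))):
    G=grad(img,ch,s);out=[];D=np.array(dirs)
    g=np.arange(-.012,.0121,.0005);best=(1e9,0)
    import itertools
    rng=[g]*len(D)
    for k in itertools.product(*rng):
        v=np.r_[np.array(v0[:2])+np.array(k)@D,v0[2]];p=proj(cam,place(P,v)).astype(np.float32)
        c=-cv2.remap(G,p[:,:1].copy(),p[:,1:].copy(),cv2.INTER_LINEAR).mean()
        if c<best[0]:best=(c,v)
    return best[1].round(4),round(float(best[0]),1)
```

Run:
```python
from edge import *
s2=imaging.snapshot("side");t2=imaging.snapshot("top");np.save("s2.npy",s2);np.save("t2.npy",t2)
s0=cv2.imread("pics/side0.png")[:,:,::-1]; t0=cv2.imread("pics/top0.png")[:,:,::-1]
gr=[.33,.34,.33];bl=[-.5,0,.5];Y=-.1875
E4=rect(.058,.085,.06); v=verts(.058,.085,.01,.055,[(1,1),(1,-1)]);B=rect(.058,.085,0)[180:]
ed=rect(.058,.085,.06)
for s in(.8,1.3):
  for nm,P in(("rim+x,+y",np.vstack([E4[180:],E4[:60]])),("rim all+in",np.vstack([E4,rect(.048,.053,.06)])),("rim+v",np.vstack([E4[180:],E4[:60],v])),):
    print("case side",nm,fixed("side",s0,gr,P,[.446,-.247,Y],s))
  for z in(.089,.091,.093):print("lid held side",z,fixed("side",s2,bl,rect(.055,.06,z),[.444,-.246,Y],s))
s=telemetry.read_state();x,y=s["position"][:2]
d=(np.cos(Y),np.sin(Y))
print("top: lid -x edge",fixed("top",t2,bl,rect(.055,.06,.091)[60:120][:],[x,y,Y],1,(d,)),"case -x edge",fixed("top",t0,gr,E4[60:120],[.4444,-.2435,Y],1,(d,)))
b=t2[180:290,190:300,::-1];a=s2[130:240,180:290,::-1]
cv2.imwrite("pics/p2.png",cv2.resize(np.hstack([a,b]),None,fx=3.6,fy=3.6,interpolation=cv2.INTER_CUBIC))
```

```text
pos [ 0.443  -0.2473  0.1127] yyaw -0.1866 tool d [ 0.0015  0.0007 -0.0003] turn 0.0009 tilt [ 6.0e-04 -1.5e-03 -1.0e+00] F [ 0.5  0.3 -2.3] q [-0.58 -0.14  1.7   0.    1.59 -0.39] w 0.0108 t 7.65
case side rim+x,+y (array([ 0.45  , -0.2485, -0.1875]), -135.7)
case side rim all+in (array([ 0.449 , -0.248 , -0.1875]), -116.7)
case side rim+v (array([ 0.4465, -0.256 , -0.1875]), -106.7)
lid held side 0.089 (array([ 0.4475, -0.2465, -0.1875]), -102.6)
lid held side 0.091 (array([ 0.45  , -0.2495, -0.1875]), -103.5)
lid held side 0.093 (array([ 0.452 , -0.2525, -0.1875]), -104.2)
case side rim+x,+y (array([ 0.45  , -0.25  , -0.1875]), -130.5)
case side rim all+in (array([ 0.449 , -0.249 , -0.1875]), -105.4)
case side rim+v (array([ 0.448 , -0.258 , -0.1875]), -100.3)
lid held side 0.089 (array([ 0.448 , -0.2475, -0.1875]), -90.5)
lid held side 0.091 (array([ 0.4505, -0.2505, -0.1875]), -91.1)
lid held side 0.093 (array([ 0.4525, -0.253 , -0.1875]), -91.8)
top: lid -x edge (array([ 0.444 , -0.248 , -0.1875]), -65.2) case -x edge (array([ 0.4434, -0.2433, -0.1875]), -150.0)
```

View pics/p2.png

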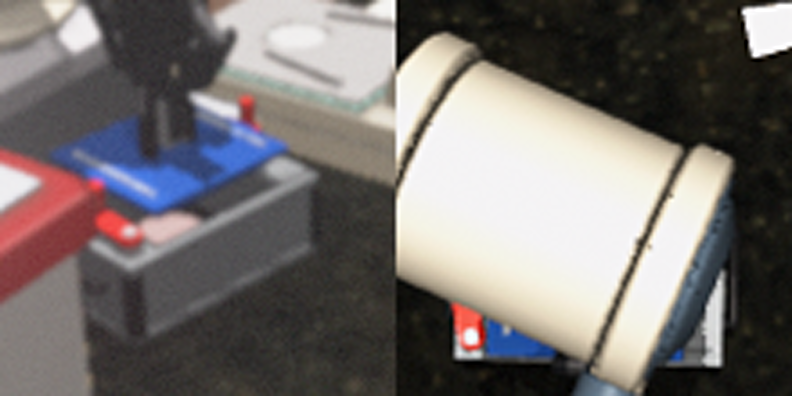

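In the tool's units: 0.006 m is 0.12, 0.0015 m is 0.03.

>>> shift_gripper([
  [0, [0.03, -0.02, 0.1], 0],
  [0, [0, 0, 0.12], 0],
  [0, [0, 0, 0.08], 0],
  [0, [0, 0, 0], 0],
])

```text
clock: 8.15
position: [0.442, -0.2457, 0.0968]
ee_rot: [-2.418, -2.003, 0.001]
force: [-0.1, -0.5, -3.1]
width: 0.0108
gripper_force: 79.0
```

```bash
python3 to.py .443 -.246 .088 -.1875
```

```text
pos [ 0.442  -0.2457  0.0968] yyaw -0.187 tool d [-0.0001  0.0011  0.0088] turn 0.0005 tilt [ 6.0e-04 -1.4e-03 -1.0e+00] F [-0.1 -0.5 -3.1] q [-0.57 -0.14  1.72  0.    1.56 -0.39] w 0.0108 t 8.15
```

>>> shift_gripper([
  [0, [0, 0, 0.08], 0],
  [0, [0, 0, 0], 0],
])

```text
clock: 8.35
position: [0.4422, -0.2459, 0.0932]
ee_rot: [-2.419, -2.004, 0.0]
force: [0.6, -0.3, -2.4]
width: 0.0102
gripper_force: 79.0
```

```bash
python3 to.py .443 -.246 .088 -.1875
```

```text
pos [ 0.4422 -0.2459  0.0932] yyaw -0.187 tool d [0.     0.0009 0.0052] turn 0.0005 tilt [ 3.e-04 -8.e-04 -1.e+00] F [ 0.6 -0.3 -2.4] q [-0.57 -0.14  1.73 -0.    1.55 -0.39] w 0.0102 t 8.35
```

Plug has entered without contact; continue.

The rows are not in the units I measure in: shifts go in shares of 50 mm and turns go in shares of pi rad. I convert before sending: 0.004 m is 0.08.

>>> shift_gripper([
  [0, [0, 0, 0.08], 0],
  [0, [0, 0, 0], 0],
])

```text
clock: 8.55
position: [0.4422, -0.2458, 0.0892]
ee_rot: [-2.419, -2.004, 0.0]
force: [0.6, 0.6, -2.3]
width: 0.0105
gripper_force: 79.0
```

>>> shift_gripper([
  [0, [0, 0, 0.04], 0],
  [0, [0, 0, 0], 0],
])

```text
clock: 8.75
position: [0.4425, -0.246, 0.0879]
ee_rot: [2.419, 2.004, 0.0]
force: [0.7, 0.5, -2.4]
width: 0.0107
gripper_force: 79.1
```

```bash
python3 to.py .443 -.246 .088 -.1875
```

```text
pos [ 0.4425 -0.246   0.0879] yyaw -0.187 tool d [ 0.0001  0.0005 -0.0001] turn 0.0005 tilt [-1.e-04  3.e-04 -1.e+00] F [ 0.7  0.5 -2.4] q [-0.57 -0.14  1.73  0.    1.54 -0.39] w 0.0107 t 8.75
```

In the tool's units: 0.001 m is 0.02.

>>> shift_gripper([
  [0, [0, 0, 0.02], 0],
  [0, [0, 0, 0], 0],
])

```text
clock: 8.95
position: [0.4425, -0.246, 0.0878]
ee_rot: [2.419, 2.004, 0.0]
force: [-3.5, 2.1, 4.9]
width: 0.0102
gripper_force: 79.8
```

>>> shift_gripper([
  [0, [0, 0, 0.02], 0],
  [0, [0, 0, 0], 0],
])

```text
clock: 9.15
position: [0.4425, -0.246, 0.0878]
ee_rot: [2.418, 2.004, 0.0]
force: [-5.9, 2.7, 9.5]
width: 0.0106
gripper_force: 80.6
```

```bash
python3 to.py .443 -.246 .088 -.1875
```

```text
pos [ 0.4425 -0.246   0.0878] yyaw -0.1869 tool d [ 0.0001  0.0005 -0.0002] turn 0.0006 tilt [-5.e-04  1.e-03 -1.e+00] F [-5.9  2.7  9.5] q [-0.57 -0.14  1.73 -0.    1.54 -0.39] w 0.0106 t 9.15
```

In the tool's units: -0.045 m is -0.9, -0.03 m is -0.6.

>>> shift_gripper([
  [0.02, [0, 0, -0.03], 0],
  [0.05, [0, 0, 0], 0],
  [0.05, [0, 0, 0], 0],
  [0.05, [0, 0, 0], 0],
  [0.05, [0, 0, -0.6], 0],
  [0.03, [0, 0, -0.9], 0],
  [0, [0, 0, -0.9], 0],
  [0, [0, 0, -0.2], 0],
])

```text
clock: 9.95
position: [0.4438, -0.2469, 0.2237]
ee_rot: [2.412, 1.999, 0.004]
force: [0.3, -0.2, 0.8]
width: 0.0066
gripper_force: 0.0
```

>>> shift_gripper([
  [0, [0, -1, 0], 0],
  [0, [0, -0.9, 0], 0],
  [0, [0, 0, 0], 0],
])

```text
clock: 10.25
position: [0.3458, -0.2275, 0.2169]
ee_rot: [-2.42, -2.002, 0.001]
force: [0.7, -1.5, 0.2]
width: 0.0001
gripper_force: 0.0
```

Run:
```python
from edge import *
s3=imaging.snapshot("side");t3=imaging.snapshot("top");np.save("s3.npy",s3);np.save("t3.npy",t3)
Y=-.1875;bl=[-.5,0,.5]
for z in(.066,.076):print("lid side",z,fixed("side",s3,bl,rect(.055,.06,z),[.449,-.2485,Y],.8))
b=t3[180:290,190:300,::-1];a=s3[130:240,180:290,::-1]
cv2.imwrite("pics/p3.png",cv2.resize(np.hstack([a,b]),None,fx=3.6,fy=3.6,interpolation=cv2.INTER_CUBIC))
```

```bash
python3 to.py .443 -.246 .2 -.1875
```

```text
lid side 0.066 (array([ 0.4475, -0.2435, -0.1875]), -116.3)
lid side 0.076 (array([ 0.458 , -0.258 , -0.1875]), -116.8)
pos [ 0.3487 -0.2283  0.2172] yyaw -0.1879 tool d [0.0003 0.0959 0.0174] turn -0.0004 tilt [-5.0e-04  1.4e-03 -1.0e+00] F [ 0.2 -0.7  0.1] q [-0.66 -0.41  1.73  0.    1.82 -0.47] w -0.0002 t 10.35
```

View pics/p3.png

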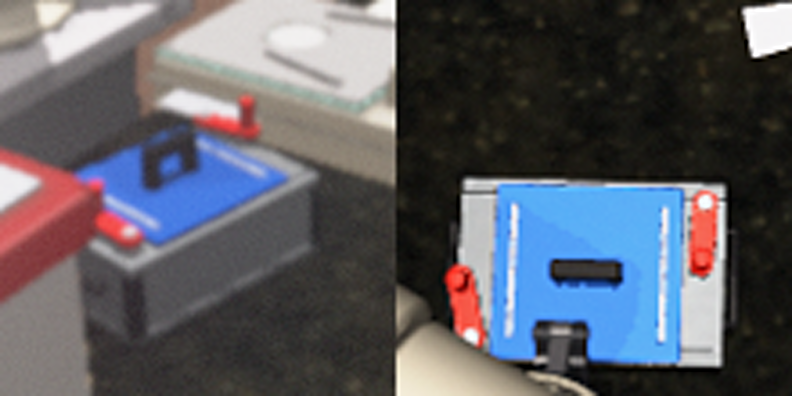

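Run:
```python
from h import *
print(back("top",[[146,222],[146,245],[138,285],[135,300]],.25).round(3),back("top",[[146,222],[138,285]],.15).round(3))
```

```text
[[ 0.519 -0.085  0.25 ]
 [ 0.477 -0.081  0.25 ]
 [ 0.408 -0.06   0.25 ]
 [ 0.383 -0.052  0.25 ]] [[ 0.539 -0.056  0.15 ]
 [ 0.411 -0.026  0.15 ]]
```

>>> shift_gripper([
  [0.036, [-0.47, 0.686, 0], 0],
  [0.036, [-0.47, 0.686, 0], 0],
  [0.036, [-0.466, 0.684, 0], 0],
  [0.036, [0, 0, 0], -0.0449],
  [0.036, [0, 0, 0], -0.0449],
  [0.036, [0, 0, 0], -0.0449],
  [0.036, [0, 0, 0], -0.0449],
  [0.036, [0, 0, 0], -0.0449],
])

```text
clock: 11.15
position: [0.4382, -0.3167, 0.2161]
ee_rot: [-1.569, -2.72, -0.001]
force: [0.5, -0.0, -0.5]
width: 0.0363
gripper_force: 0.0
```

>>> shift_gripper([
  [0.036, [0, 0, 0], -0.0449],
  [0.036, [0, 0, 0], -0.0449],
  [0.036, [0, 0, 0], -0.0449],
  [0.036, [0, 0, 0], -0.0449],
  [0.036, [0, 0, 0], -0.0449],
  [0.036, [0, 0, 0], -0.0449],
  [0.036, [0, 0, 0], 0],
])

```text
clock: 11.85
position: [0.438, -0.3166, 0.2163]
ee_rot: [-0.321, -3.124, -0.001]
force: [-0.3, 0.7, 0.1]
width: 0.0359
gripper_force: 0.0
```

```bash
python3 to.py .4366 -.3166 .125 1.364
```

```text
pos [ 0.438  -0.3166  0.2163] yyaw 1.3659 tool d [ 0.0013 -0.0003  0.0913] turn 0.0019 tilt [ 8.e-04  7.e-04 -1.e+00] F [-0.3  0.7  0.1] q [-0.69 -0.07  1.45  0.    1.77 -2.05] w 0.0359 t 11.85
```

In the tool's units: 0.045 m is 0.9, 0.018 m is 0.36.

>>> shift_gripper([
  [0.036, [0.02, 0, 0.9], 0],
  [0.036, [0, 0, 0.9], 0],
  [0.036, [0, 0, 0.36], 0],
  [0.036, [0, 0, 0.16], 0],
  [0.036, [0, 0, 0.16], 0],
  [0.02, [0, 0, 0], 0],
  [0.02, [0, 0, 0], 0],
])

```text
clock: 12.55
position: [0.4367, -0.3168, 0.0947]
ee_rot: [0.325, 3.123, -0.002]
force: [-0.6, 0.1, 0.5]
width: 0.0203
gripper_force: 0.0
```

```bash
python3 to.py .4366 -.3166 .092 1.364
```

Run:
```python
from h import *
a=imaging.snapshot("side")[130:240,180:290,::-1]
cv2.imwrite("pics/b1.png",cv2.resize(a,None,fx=5,fy=5,interpolation=cv2.INTER_CUBIC))
```

```text
pos [ 0.4367 -0.3168  0.0947] yyaw 1.3633 tool d [0.0001 0.0002 0.0027] turn -0.0007 tilt [-0.002 -0.001 -1.   ] F [-0.6  0.1  0.5] q [-0.69 -0.05  1.64  0.    1.55 -2.05] w 0.0203 t 12.55
```

View pics/b1.png

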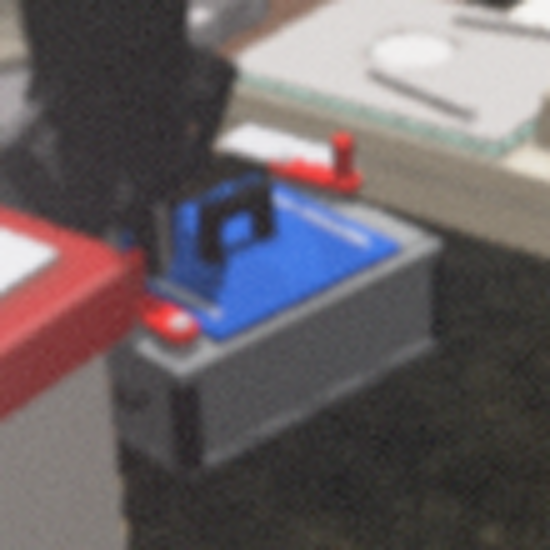

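>>> shift_gripper([
  [0, [0, 0, 0], 0],
  [0, [0, 0, 0], 0],
  [0, [0, 0, 0], 0],
], force=20)

```text
clock: 12.9
position: [0.4366, -0.3167, 0.0947]
ee_rot: [0.324, 3.123, -0.002]
force: [0.2, 0.6, 4.9]
width: 0.0109
gripper_force: 20.4
```

```bash
python3 to.py .4366 -.3166 .092 1.364
```

```text
pos [ 0.4366 -0.3167  0.0947] yyaw 1.3639 tool d [-0.      0.0001  0.0027] turn -0.0001 tilt [-0.0023 -0.0011 -1.    ] F [0.2 0.6 4.9] q [-0.69 -0.05  1.64  0.    1.55 -2.05] w 0.0109 t 12.9
```

Peg confirmed between the pads (11 mm) and well centred. Open slightly and swing.

In the tool's units: 0.0053 m is 0.106, -0.0004 m is -0.008, 0.148 rad / 3.1416 = 0.0471.

>>> shift_gripper([
  [0.018, [0, 0, 0], 0],
  [0.018, [0, 0, 0], 0],
  [0.018, [-0.008, 0.106, 0], 0.0471],
  [0.018, [-0.008, 0.106, 0], 0.0471],
  [0.018, [-0.008, 0.106, 0], 0.0471],
  [0.018, [-0.008, 0.106, 0], 0.0471],
  [0.018, [-0.008, 0.106, 0], 0.0471],
])

```text
clock: 13.6
position: [0.4497, -0.2944, 0.0926]
ee_rot: [-1.441, -2.79, 0.001]
force: [-0.1, -0.3, 0.1]
width: 0.0177
gripper_force: 0.6
```

```bash
python3 to.py .4366 -.3166 .092 -.187
```

```text
pos [ 0.4497 -0.2944  0.0926] yyaw 0.6175 tool d [-0.0106 -0.0235  0.0006] turn 0.8045 tilt [ 0.0013 -0.0011 -1.    ] F [-0.1 -0.3  0.1] q [-0.64 -0.05  1.65 -0.    1.55 -1.26] w 0.0177 t 13.6
```

>>> shift_gripper([
  [0.018, [-0.008, 0.106, 0], 0.0471],
  [0.018, [-0.008, 0.106, 0], 0.0471],
  [0.018, [-0.008, 0.106, 0], 0.0471],
  [0.018, [-0.008, 0.106, 0], 0.0471],
  [0.018, [-0.008, 0.106, 0], 0.0471],
  [0.018, [0, 0, 0], 0],
])

```text
clock: 14.2
position: [0.4753, -0.2876, 0.0925]
ee_rot: [-2.346, -2.087, 0.0]
force: [-0.0, -0.0, 0.9]
width: 0.0178
gripper_force: 0.0
```

```bash
python3 to.py .4785 -.2886 .0945 -.187
```

```text
pos [ 0.4753 -0.2876  0.0925] yyaw -0.1169 tool d [-0.0006  0.0033 -0.0021] turn 0.0701 tilt [ 8.0e-04 -1.3e-03 -1.0e+00] F [-0.  -0.   0.9] q [-0.61 -0.    1.6   0.    1.55 -0.49] w 0.0178 t 14.2
```

In the tool's units: 0.004 m is 0.08, 0.003 m is 0.06, 0.07 rad / 3.1416 = 0.0223.

>>> shift_gripper([
  [0.018, [0, 0.08, 0], 0.0223],
  [0.018, [0, 0.06, 0], 0],
  [0.018, [0, 0, 0], 0],
])

```text
clock: 14.5
position: [0.4822, -0.289, 0.0928]
ee_rot: [-2.414, -2.01, 0.0]
force: [-0.8, 0.5, -1.1]
width: 0.0181
gripper_force: 0.1
```

```bash
python3 to.py .4785 -.2886 .0945 -.187
```

```text
pos [ 0.4822 -0.289   0.0928] yyaw -0.182 tool d [-0.0003 -0.0037 -0.0016] turn 0.005 tilt [ 2.e-04 -6.e-04 -1.e+00] F [-0.8  0.5 -1.1] q [-0.6   0.01  1.58 -0.    1.55 -0.42] w 0.0181 t 14.5
```

>>> shift_gripper([
  [0.018, [0, 0.04, 0], 0],
  [0.018, [0, 0, 0], 0],
])

```text
clock: 14.7
position: [0.4837, -0.2893, 0.093]
ee_rot: [-2.416, -2.006, 0.001]
force: [-2.8, 1.7, -0.2]
width: 0.0178
gripper_force: 1.7
```

```bash
python3 to.py .4785 -.2886 .0945 -.187
```

```text
pos [ 0.4837 -0.2893  0.093 ] yyaw -0.1846 tool d [-0.0003 -0.0053 -0.0015] turn 0.0024 tilt [ 3.0e-04 -1.6e-03 -1.0e+00] F [-2.8  1.7 -0.2] q [-0.6   0.02  1.58 -0.    1.55 -0.41] w 0.0178 t 14.7
```

In the tool's units: 0.0015 m is 0.03.

>>> shift_gripper([
  [0.018, [0, 0.03, 0], 0],
  [0.018, [0, 0, 0], 0],
])

```text
clock: 14.9
position: [0.4841, -0.2894, 0.0929]
ee_rot: [-2.415, -2.004, 0.004]
force: [-8.2, 2.9, 2.7]
width: 0.0179
gripper_force: 4.3
```

>>> shift_gripper([
  [0.018, [0, -0.14, 0], 0],
  [0.03, [0, 0, 0], 0],
  [0.03, [0, 0, -0.6], 0],
  [0.036, [0, 0, -0.9], 0],
  [0.036, [0, 0, -0.9], 0],
  [0.036, [0, 0, 0], 0],
])

```text
clock: 15.5
position: [0.4812, -0.2899, 0.2223]
ee_rot: [2.407, 1.997, 0.007]
force: [-0.4, -0.1, 1.1]
width: 0.0364
gripper_force: 0.0
```

```bash
python3 to.py .448 -.1682 .217 1.511
```

```text
pos [ 0.4812 -0.2899  0.2223] yyaw -0.1855 tool d [ 0.1135 -0.0552  0.0039] turn 1.4451 tilt [-0.0059  0.0137 -0.9999] F [-0.4 -0.1  1.1] q [-0.6  -0.03  1.39  0.    1.76 -0.42] w 0.0364 t 15.5
```

In the tool's units: 0.0378 m is 0.756, -0.0184 m is -0.368, -0.1415 rad / 3.1416 = -0.045.

>>> shift_gripper([
  [0.036, [0.756, -0.368, 0], 0],
  [0.036, [0.756, -0.368, 0], 0],
  [0.036, [0.756, -0.368, 0], 0],
  [0.036, [0, 0, 0], -0.045],
  [0.036, [0, 0, 0], -0.045],
  [0.036, [0, 0, 0], -0.045],
  [0.036, [0, 0, 0], -0.045],
  [0.036, [0, 0, 0], -0.045],
])

```text
clock: 16.3
position: [0.446, -0.1668, 0.2133]
ee_rot: [1.564, 2.723, 0.001]
force: [0.2, 0.4, 0.4]
width: 0.0363
gripper_force: 0.0
```

>>> shift_gripper([
  [0.036, [0, 0, 0], -0.045],
  [0.036, [0, 0, 0], -0.045],
  [0.036, [0, 0, 0], -0.045],
  [0.036, [0, 0, 0], -0.045],
  [0.036, [0, 0, 0], -0.045],
  [0.036, [0, 0, 0], -0.045],
  [0.036, [0, 0, 0], -0.045],
  [0.036, [0, 0, 0], 0],
])

```text
clock: 17.1
position: [0.4459, -0.1668, 0.2133]
ee_rot: [0.09, 3.139, -0.001]
force: [-0.1, 0.1, -0.5]
width: 0.0359
gripper_force: 0.0
```

```bash
python3 to.py .448 -.1682 .092 1.511
```

Run:
```python
from h import *
from math import *
# both pegs measured in the top picture t3 (before buttons moved): red blobs in HSV
t=cv2.cvtColor(np.load("t3.npy"),cv2.COLOR_RGB2HSV)
# button_b angle now, red pixels near right end
n=imaging.snapshot("side");h=cv2.cvtColor(n,cv2.COLOR_RGB2HSV)
E4=proj("side",[[.4785+.004,-.2886-.004,.085],[.448+.004,-.1682-.004,.085]]);print(E4)
for p in E4.astype(int):
    w=h[p[1]-12:p[1]+12,p[0]-12:p[0]+12];m=((w[...,0]<8)|(w[...,0]>172))&(w[...,1]>150)&(w[...,2]>80);ys,xs=np.nonzero(m);print(m.sum(),xs.mean()+p[0]-12 if m.sum() else 0,ys.mean()+p[1]-12 if m.sum() else 0)
```

```text
pos [ 0.4459 -0.1668  0.2133] yyaw 1.5135 tool d [-0.0021 -0.0012  0.1213] turn 0.0025 tilt [-1.1e-03 -3.0e-04 -1.0e+00] F [-0.1  0.1 -0.5] q [-0.43 -0.25  1.61  0.    1.78 -1.94] w 0.0359 t 17.1
[[226.35727742 185.04770375]
 [246.26603437 161.73869572]]
72 224.66666666666666 189.51388888888889
29 245.58620689655174 164.82758620689654
```

In the tool's units: 0.045 m is 0.9, -0.002 m is -0.04.

>>> shift_gripper([
  [0.036, [-0.04, -0.02, 0.9], 0],
  [0.036, [0, 0, 0.9], 0],
  [0.036, [0, 0, 0.3], 0],
  [0.036, [0, 0, 0.16], 0],
  [0.036, [0, 0, 0.14], 0],
  [0.036, [0, 0, 0], 0],
])

```text
clock: 17.75
position: [0.4481, -0.1681, 0.0943]
ee_rot: [0.093, 3.139, -0.001]
force: [0.1, -0.1, 0.6]
width: 0.036
gripper_force: 0.0
```

>>> shift_gripper([
  [0, [0, 0, 0], 0],
  [0, [0, 0, 0], 0],
  [0, [0, 0, 0], 0],
  [0, [0, 0, 0], 0],
], force=20)

```text
clock: 18.15
position: [0.4486, -0.168, 0.095]
ee_rot: [0.092, 3.137, -0.001]
force: [2.6, 2.0, 5.5]
width: 0.0108
gripper_force: 20.9
```

```bash
python3 to.py .448 -.1682 .092 1.511
```

```text
pos [ 0.4486 -0.168   0.095 ] yyaw 1.5121 tool d [ 0.0006 -0.0002  0.003 ] turn 0.0011 tilt [-3.3e-03 -7.0e-04 -1.0e+00] F [2.6 2.  5.5] q [-0.43 -0.22  1.8   0.    1.56 -1.94] w 0.0108 t 18.15
```

In the tool's units: -0.0053 m is -0.106, 0.0004 m is 0.008, 0.148 rad / 3.1416 = 0.0471.

>>> shift_gripper([
  [0.018, [0, 0, 0], 0],
  [0.018, [0, 0, 0], 0],
  [0.018, [0.008, -0.106, 0], 0.0471],
  [0.018, [0.008, -0.106, 0], 0.0471],
  [0.018, [0.008, -0.106, 0], 0.0471],
  [0.018, [0.008, -0.106, 0], 0.0471],
  [0.018, [0.008, -0.106, 0], 0.0471],
  [0.018, [0.008, -0.106, 0], 0.0471],
])

```text
clock: 18.95
position: [0.4322, -0.1948, 0.0927]
ee_rot: [-1.44, -2.791, -0.001]
force: [0.5, 1.0, 0.4]
width: 0.0182
gripper_force: 0.6
```

>>> shift_gripper([
  [0.018, [0.008, -0.106, 0], 0.0471],
  [0.018, [0.008, -0.106, 0], 0.0471],
  [0.018, [0.008, -0.106, 0], 0.0471],
  [0.018, [0.008, -0.106, 0], 0.0471],
  [0.018, [0.008, -0.106, 0], 0.0471],
  [0.018, [0, 0, 0], 0],
])

```text
clock: 19.55
position: [0.4067, -0.2013, 0.0927]
ee_rot: [-2.347, -2.086, 0.001]
force: [0.4, 0.4, 0.5]
width: 0.0179
gripper_force: 0.0
```

```bash
python3 to.py .4055 -.2014 .0945 -.187
```

```text
pos [ 0.4067 -0.2013  0.0927] yyaw -0.1177 tool d [-0.0002 -0.0012 -0.0018] turn 0.0693 tilt [ 2.0e-04 -1.2e-03 -1.0e+00] F [0.4 0.4 0.5] q [-0.53 -0.29  1.86 -0.    1.58 -0.42] w 0.0179 t 19.55
```

In the tool's units: -0.003 m is -0.06, -0.002 m is -0.04, 0.07 rad / 3.1416 = 0.0223.

>>> shift_gripper([
  [0.018, [0, -0.06, 0], 0.0223],
  [0.018, [0, -0.04, 0], 0],
  [0.018, [0, 0, 0], 0],
])

```text
clock: 19.85
position: [0.4039, -0.2008, 0.093]
ee_rot: [2.411, 2.01, 0.004]
force: [8.7, -1.2, -4.4]
width: 0.0181
gripper_force: 4.1
```

>>> shift_gripper([
  [0.018, [0, -0.03, 0], 0],
  [0.018, [0, 0, 0], 0],
])

```text
clock: 20.05
position: [0.4035, -0.2008, 0.0932]
ee_rot: [2.409, 2.009, 0.006]
force: [12.9, -2.0, -5.2]
width: 0.0182
gripper_force: 6.6
```

```bash
python3 to.py .4055 -.2014 .0945 -.187
```

```text
pos [ 0.4035 -0.2008  0.0932] yyaw -0.1805 tool d [-0.0003  0.0021 -0.0013] turn 0.0065 tilt [-2.0e-04  6.5e-03 -1.0e+00] F [12.9 -2.  -5.2] q [-0.54 -0.3   1.87  0.    1.57 -0.36] w 0.0182 t 20.05
```

In the tool's units: -0.045 m is -0.9, 0.0055 m is 0.11.

>>> shift_gripper([
  [0.018, [0, 0.11, 0], 0],
  [0.028, [0, 0, 0], 0],
  [0.028, [0, 0, -0.6], 0],
  [0.028, [0, 0, -0.9], 0],
  [0.028, [0, 0, -0.9], 0],
  [0.028, [0, -0.6, 0], 0],
  [0.028, [0, -0.6, 0], 0],
  [0.028, [0, 0, 0], 0],
])

```text
clock: 20.85
position: [0.3455, -0.1901, 0.2141]
ee_rot: [2.416, 2.006, -0.001]
force: [1.3, -0.4, 0.0]
width: 0.0282
gripper_force: 0.0
```

Run:
```python
from edge import *
t=imaging.snapshot("top");s=imaging.snapshot("side");C=np.array([.4444,-.2435,-.1875])
h=cv2.cvtColor(t,cv2.COLOR_RGB2HSV);m=((h[...,0]<8)|(h[...,0]>172))&(h[...,1]>140)&(h[...,2]>80)
M=R.from_euler('z',C[2]).as_matrix()[:2,:2]
ys,xs=np.nonzero(m);w=back("top",np.c_[xs,ys],.08)[:,:2];l=(w-C[:2])@M
for n,p in(("a",(-.044,.072)),("b",(.044,-.072))):
    k=np.hypot(*(l-p).T)<.055;q=l[k];print(n,k.sum(),"mean",q.mean(0).round(4)*1000,"min",q.min(0).round(3),"max",q.max(0).round(3))
print("lid side",fixed("side",s,[-.5,0,.5],rect(.055,.06,.066),[.449,-.2485,-.1875],.8))
print("lid top",fixed("top",t,[-.5,0,.5],rect(.055,.06,.066)[60:180],[.4444,-.2435,-.1875],.8))
t0=cv2.imread("pics/top0.png")[:,:,::-1]
for n,sl in(("tube",np.s_[165:205,275:340]),("pink",np.s_[118:152,210:252])): print(n,np.abs(t[sl].astype(int)-t0[sl]).mean().round(1))
print(telemetry.read_state()["position"],telemetry.read_state()["force"])
```

```text
a 79 mean [-42.8  41.8] min [-0.051  0.026] max [-0.036  0.071]
b 127 mean [ 43.2 -52.3] min [ 0.036 -0.079] max [ 0.051 -0.029]
lid side (array([ 0.449 , -0.245 , -0.1875]), -119.2)
lid top (array([ 0.4424, -0.243 , -0.1875]), -138.7)
tube 5.1
pink 7.4
[ 0.34720164 -0.19039266  0.21342086] [-0.30176915 -0.1225302   0.56718605]
```

```bash
python3 -c "
from workcell import robot, imaging, telemetry
print(robot.sign_off())"
```

```text
the job is handed in; nothing more can be done
None
```

The lid is seated on the case and both turnbuttons are turned square across it to their stops. I didn't touch the glue tube or the pink carton. The job was handed in at about 21 s of the 58 s; the hand-in returned no verdict.

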